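Eject the seal tray with the release pin

TASK

The tray of the grey strap-seal dispenser is latched shut. Take the straight-handled pin out of the wooden stand, push it straight down through the round hole in the dispenser's top until the tray springs out, then put the pin back upright into its empty hole in the stand, fully home, and let go. Leave the tray out.

Things in the scene. Friction and masses are not known exactly. Their poses are not given: they have to be found in the camera images.
- pin: Release pin, 0.14 kg, upright in any of the stand's 3 holes. Straight round wooden handle, diameter 24, z = 5 to 57 mm; flat steel collar, diameter 44, z = 0 to 5, lying on the stand's top; below it a steel rod, diameter 10, tip at z = -68. Origin: centre of the collar's underside, z up. The other two pins there have a ball knob and a T-bar as handles and 34 mm rods, too short for the latch.
- stand: Fixed block of pale wood, 80 (x) by 250 (y) by 80 mm high, origin at the centre of its underside, turned a little about the vertical. Three round holes, 28 mm in diameter, go right down through it at x = 0 and y = -80, 0 and 80 mm; each holds one pin, hanging by its collar on the top face and reaching up to 57 mm above it.
- hole (a point): Mouth centre of the 30 mm round hole in the top of the dispenser, a fixed grey steel box 150 (x) by 120 by 110 mm high. Its tray faces away from the robot; x points from the tray face to the back, z up; hole 30 mm behind the top's middle. 40 mm below the mouth is a wide spring latch plate, 4 to 9 N. The tray is freed once the rod tip is 52 mm below the mouth; at 68 the pin's collar meets the top. Aim at 60.
- tray (a joint): Travel (m) of the dispenser's steel tray, low in its face away from the robot: 0 latched shut, 0.05 fully sprung out. Once the latch is pushed down a spring drives it out in about half a second, and it stays out. It cannot be pulled out while latched.
Mind the look-alikes: they are no part of the job. Leave any pink or red look-alike of the pin alone.

How it is judged:
On the way:
1. the tray springs out while the pin is in the access hole (value of joint tray above 0.03 m and z of pin in the frame of hole below 0.055 m and horizontal distance between pin and hole below 0.02 m and angle between pin's own z axis and vertical below 0.35 rad), for 0.05 s.
At the end, for the whole second after the job is handed in: The tray is out by more than 30 mm; the pin stands upright (within 0.1 rad) in a hole of the stand with its collar down on the stand's top (origin 75 to 85 mm above the stand's underside, within 15 mm of the row of holes), at rest and released (value of joint tray above 0.03 m and z of pin in the frame of stand between 0.075 and 0.085 m and x of pin in the frame of stand between -0.015 and 0.015 m and y of pin in the frame of stand between -0.095 and 0.095 m and angle between pin's own z axis and vertical below 0.1 rad and linear speed of pin below 0.02 m/s); the robot touches nothing.
It also fails if it takes over 64 s, if anything falls off the work surface, if the arm or the gripper's body presses on something with over 40 N, if the wrist force passes 120 N, or if a joint passes its speed limit or range.

ROBOT

A 6-joint arm with a two-finger parallel gripper is mounted at the origin on the work surface. World frame = base frame: x ahead of the robot, y to its left, z up, the work surface at z = 0. Lengths are in m, angles in rad, forces in N, time in s.
With the tool pointing down it reaches from about 0.35 to 0.775 m from the base axis. Payload 5.5 kg.
Tool frame: the origin (TCP) lies midway between the tips of the shut fingers; the grasp point (between the pads) lies 19 mm behind it (r.grip_depth is the distance from the TCP to the grasp point, in m); z points along the fingers, y is the line along which they close (so a half turn about z gives the same grasp; the last joint's range is limited). The gripper opens to 85 mm and grips with 20 to 120 N. Pads are 22 mm wide; open, the fingers measure 114 mm over their backs; the gripper's body (76 mm by 85 mm) begins 54 mm behind the grasp point. The pads swing forward as they close: fully open they stand 13 mm farther back than shut.
Start: joints at [-1.466, 0.313, 0.046, 1.304, 0, 1.431], TCP at [0.139, -0.558, 0.231] pointing down, gripper open.
Joint ranges: [-2.76, 2.76], [-0.86, 1.69], [-1.03, 1.26], [-2.2, 2.34], [-1.47, 1.5], [-3.14, 3.14]. Speed limits (rad/s): [2.57, 2.57, 3.14, 3.14, 3.14, 3.14].

INTERFACE

Orientations are given as a unit quaternion [w, x, y, z].
In Python, from cell import r, vision, ticket, spotter gives the robot as it stands.
- The arm moves only by the shell command python3 -m pendant 'ROWS' [OPENING] [FORCE]. ROWS is JSON, one flat list of numbers, 6 for each row, row after row: the shift along the world's x, y, z in m, then the turn, a rotation vector about the world's x, y, z in degrees. A call has 1 to 20 rows; each row shifts and turns the commanded pose from where the row before left it; what a row does not reach is not made up. A row lasts 1/8 s, in which the tool goes at most 62.5 mm and 10.7 degrees, less where a joint would pass 70% of its speed; a pose out of reach is approached as far as the arm can. A call is refused whole if a number of a shift passes 0.0625 or a number of a turn 10.7, either way. A call with a gripper value outside its range is refused whole. OPENING is the opening, from 0 (shut) to 1 (fully open), set as the call begins (- or left out, the last holds). The fingers move at their own pace and stop on an object; FORCE is the grip in N (left out, the last holds). Time passes only in rows, so rows that do not move let the fingers close. It gives the time, the measured TCP pose, the force, the opening and the grip force at its end, in the units of the state.
- r.get_obs(): the state, without advancing time (a new reading comes with each control period).
- vision.camera(name): name is "scene" or "top" or "wrist"; returns (picture, depth): 384x512x3 uint8, red, green, blue; 384x512 float32, m along the optical axis (not along the pixel's ray), 0 where there is no reading.
- vision.camera_params(name): a dict with "fx", "fy", "cx", "cy" (pixels), "k1" (the pictures are not rectified: a ray, as slopes to the right and down, at radius r is drawn at 1 + k1 r^2 times it, then the intrinsics apply), "R" (3x3) and "t" (3): a world point X has camera coordinates R X + t. Camera axes: x right, y down, z forward; pixel columns grow to the right and rows downward; lengths in m; the calibration is good to about 2 mm. A picture is of the moment at which its call begins: read the wrist's pose just before it. camera_params takes no time and is no camera call; for the wrist camera it gives the pose at the moment of the call.
- ticket.finish_job(): hands the job in; it is judged then, once.
Trained networks look in the newest picture that a camera, given by its name, has taken for a name from the list of things; names that differ only in an ending like _2 or _b are one class to them, and where a whole thing is asked for, a point or a joint stands for the part that bears it (a point fixed in the world has none). Each returns a list of dicts, best first, with "score" (0 to 1); they miss things now and then, are a little off and sometimes report something else, mostly with a low value. They report only what shows in the picture. A call takes as long as a camera call. They do not tell look-alikes from the thing itself.
- spotter.look_for(target, camera): "pixel" ([column, row] in pixels, amid what is visible of it).
The state is a dict: "t": time; "q": joint angles; "qd": joint speeds; "effort": joint torques, N m; "tool_pos": TCP position; "tcp_rot": TCP orientation; "wrist_force": force on the tool from outside, world axes, zero at the start; "moment": the same for the moment, N m; "grip_width": finger opening in m; "finger_force": force on a finger pad.
Only numpy, scipy, OpenCV 4.12 (cv2) and the standard library are available. Lean on these libraries where they do the work, as an engineer would, in place of code of your own. Each camera call takes 0.05 s, during which the arm holds its last target. There are 200 camera calls.

## Working session

There is one attempt and no reset: what is moved stays moved. The work goes in short steps, Python scripts to look and compute and a shell command to move; the robot and the scene stay as the last step left them, time stands still between calls to the robot, and variables do not carry over. Pictures are saved under pics/ and viewed, at most 10 in all, crops included, and the job is handed in when it is done.

```bash
ls; mkdir -p pics; cat > h.py <<'E'
import numpy as np, cv2
from cell import r, vision, ticket, spotter
def cloud(name):
    """picture, depth, world xyz per pixel"""
    p=vision.camera_params(name); im,d=vision.camera(name)
    K=np.array([[p['fx'],0,p['cx']],[0,p['fy'],p['cy']],[0,0,1.]])
    v,u=np.mgrid[:384,:512]
    s=cv2.undistortPoints(np.stack([u,v],-1).reshape(-1,1,2).astype(float),K,np.array([p['k1'],0,0,0.])).reshape(384,512,2)
    c=np.dstack([s*d[...,None],d])
    X=(c-np.array(p['t']))@np.array(p['R'])
    X[d==0]=np.nan
    return im,d,X
def save(im,f,s=1): cv2.imwrite('pics/'+f,cv2.resize(im,None,fx=s,fy=s,interpolation=cv2.INTER_CUBIC)[...,::-1])
E
python3 - <<'E'
from h import *
ims=[]
for n in ['scene','top']:
    im,d,X=cloud(n); ims.append(im); np.savez(f'{n}.npz',im=im,X=X)
    for t in ['pin','stand','tray']:
        for o in spotter.look_for(t,n)[:4]:
            u,v=map(int,np.round(o['pixel'])); print(n,t,round(o['score'],2),u,v,X[v,u].round(3))
for n,i in zip(['scene','top'],ims): save(i,n+'1.png',1.5)
o=r.get_obs(); print(o['t'],o['tcp_rot'],o['grip_width'],r.grip_depth)
E
```

```text
pics
scene pin 0.92 350 224 [0.411 0.301 0.1  ]
scene pin 0.87 380 295 [0.512 0.44  0.117]
scene pin 0.84 338 262 [0.516 0.337 0.123]
scene pin 0.77 380 250 [0.415 0.387 0.094]
scene stand 0.79 301 258 [0.544 0.267 0.079]
scene tray 0.69 131 160 [ 0.631 -0.247  0.058]
top pin 0.81 103 170 [0.497 0.431 0.12 ]
top pin 0.78 148 169 [0.502 0.324 0.112]
top pin 0.76 160 212 [0.397 0.29  0.119]
top pin 0.56 122 210 [0.4   0.38  0.125]
top stand 0.74 186 170 [0.504 0.236 0.079]
top tray 0.62 379 118 [ 0.66  -0.269 -0.004]
0.4 [-1.06500380e-04  9.92516235e-01  1.22112697e-01  2.34810264e-05] 0.08556532999591508 0.0187
```

View pics/scene1.png

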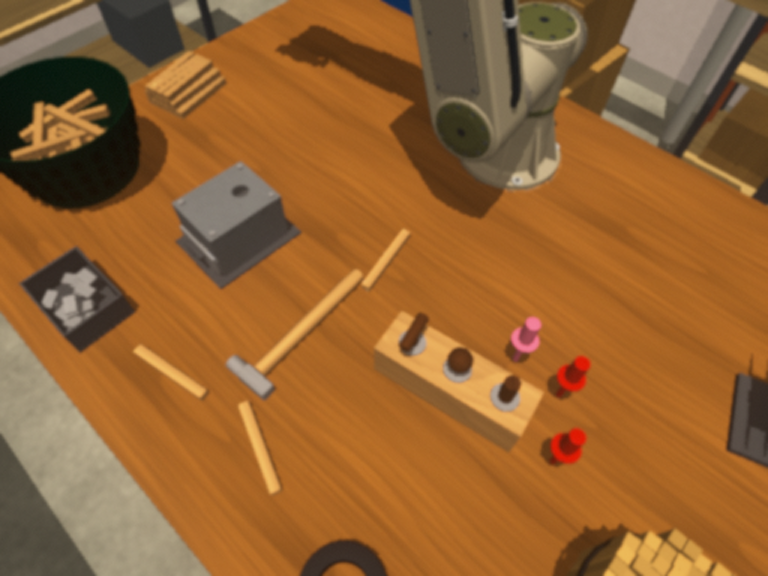

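View pics/top1.png

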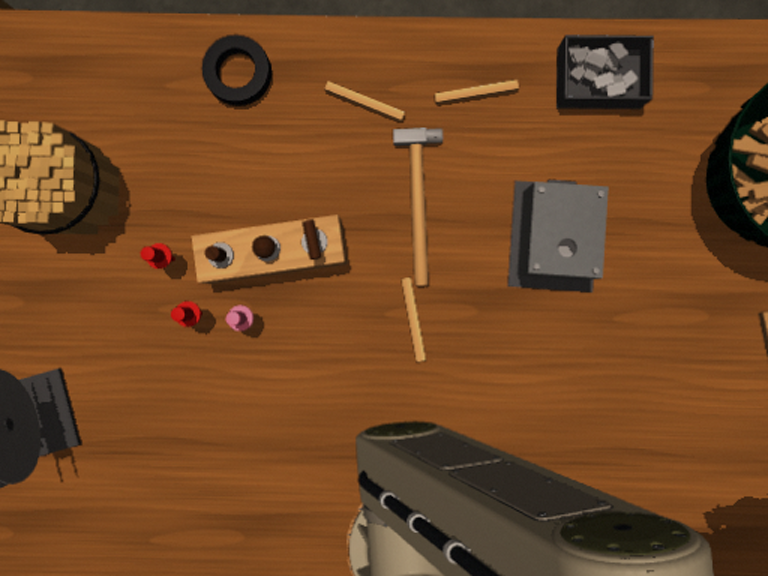

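The stand holds three pins. In scene pixels, the T-bar is at (275,222), the ball knob at (306,240) and the straight handle at (338,258). In the top view the straight handle is at (145,168). The pink and red look-alikes stand outside the block, so the straight-handled pin at the stand's left end fits the description. I'll confirm it with a crop and measure.

```bash
python3 - <<'E'
from h import *
S=np.load('scene.npz');T=np.load('top.npz')
save(S['im'][190:320,230:410],'crop1.png',4)
for n,D in(('scene',S),('top',T)):
    X=D['X'];z=X[...,2];x=X[...,0];y=X[...,1]; hsv=cv2.cvtColor(D['im'],cv2.COLOR_RGB2HSV)
    m=(abs(z-.08)<.006)&(x>.35)&(x<.65)&(y>.05)&(y<.48)&(hsv[...,0]<28)&(hsv[...,1]>60)
    k,l,st,c=cv2.connectedComponentsWithStats(m.astype(np.uint8)); m=l==1+st[1:,4].argmax()
    print(n,'stand',cv2.minAreaRect(X[m][:,:2].astype(np.float32)),np.median(z[m]),m.sum())
    m=(abs(z-.11)<.008)&(x>.3)&(x<.75)&(y<0)&(y>-.35)
    k,l,st,c=cv2.connectedComponentsWithStats(m.astype(np.uint8)); m=l==1+st[1:,4].argmax()
    print('box',cv2.minAreaRect(X[m][:,:2].astype(np.float32)),np.median(z[m]),m.sum())
    # hole: missing pixels within hull of the top
    P=cv2.convexHull(np.argwhere(m)[:,::-1].astype(np.int32)); f=np.zeros(m.shape,np.uint8); cv2.fillConvexPoly(f,P,1); f=cv2.erode(f,np.ones((5,5)))
    g=(f>0)&~m; k,l,st,c=cv2.connectedComponentsWithStats(g.astype(np.uint8))
    for i in range(1,k):
        if st[i,4]>8: print('gap',c[i],st[i])
    # pin handle points
    for lo,hi in((.10,.145),(.125,.145)):
        h=(z>lo)&(z<hi)&(x>.42)&(x<.58)&(y>.27)&(y<.40)
        k,l,st,c=cv2.connectedComponentsWithStats(h.astype(np.uint8))
        for i in range(1,k):
            if st[i,4]>8:q=X[l==i]; print('pin',lo,c[i].round(),q.min(0).round(3),q.max(0).round(3),st[i,4])
E
```

```text
scene stand ((0.5172542929649353, 0.2546223998069763), (0.08193355798721313, 0.25139644742012024), 9.423919677734375) 0.07935953605361507 2810
box ((0.5550432205200195, -0.24196654558181763), (0.12399575114250183, 0.1511228233575821), 86.98766326904297) 0.1098882926233995 1982
gap [159.53703704 127.37037037] [155 124  10   7  54]
pin 0.1 [312. 244.] [0.513 0.27  0.108] [0.526 0.273 0.124] 18
pin 0.1 [340. 258.] [0.493 0.323 0.1  ] [0.517 0.346 0.139] 169
pin 0.125 [341. 256.] [0.493 0.323 0.125] [0.517 0.346 0.139] 113
top stand ((0.5156963467597961, 0.25669148564338684), (0.08047857880592346, 0.24971120059490204), 9.338261604309082) 0.07978126667234824 2309
box ((0.5531970858573914, -0.24019885063171387), (0.12312962859869003, 0.1504267007112503), 86.80719757080078) 0.10946630695137416 2953
gap [377.68181818 164.70909091] [372 159  12  12 110]
pin 0.1 [143. 169.] [0.491 0.323 0.102] [0.513 0.344 0.142] 105
pin 0.125 [141. 168.] [0.491 0.323 0.126] [0.513 0.344 0.142] 79
```

View pics/crop1.png

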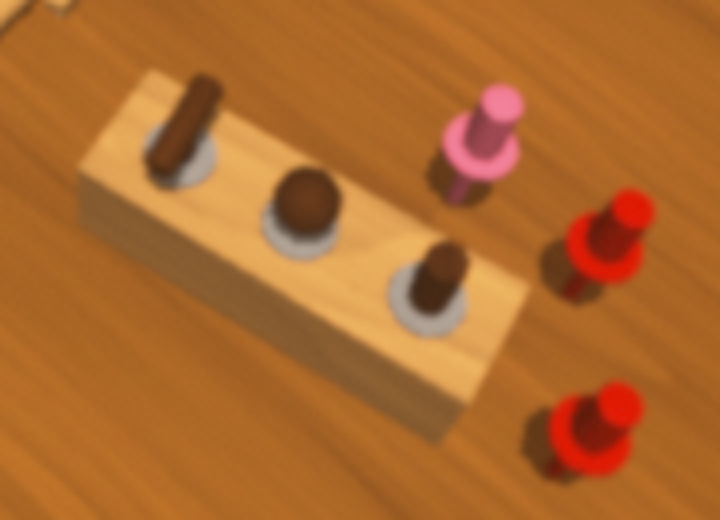

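The crop confirms it: the straight brown handle with the steel collar is the rightmost pin in the stand, and the pink and red ones stand off it. The stand's +80 mm hole comes to (0.503, 0.335), which matches the handle centroid of (0.504, 0.334). The dispenser hole is at about (0.524, -0.239). I'm moving above the pin with the closing axis along the stand's x.

```bash
python3 -m pendant '[0.03,0.045,0,0,0,0, 0.03,0.045,0,0,0,0, 0.03,0.045,0,0,0,0, 0.03,0.045,0,0,0,0, 0.03,0.045,0,0,0,10.6, 0.03,0.045,0,0,0,10.6, 0.03,0.045,0,0,0,10.6, 0.03,0.045,0,0,0,10.6, 0.03,0.045,0,0,0,10.6, 0.03,0.045,0,0,0,10.6, 0.03,0.045,0,0,0,10.6, 0.03,0.045,0,0,0,10.6, 0.004,0.045,0,0,0,0.6, 0,0.045,0,0,0,0, 0,0.045,0,0,0,0, 0,0.045,0,0,0,0, 0,0.045,0,0,0,0, 0,0.045,0,0,0,0, 0,0.045,0,0,0,0, 0,0.038,0,0,0,0]' 1; python3 - <<'E'
from h import *
X=np.load('top.npz')['X']; p=vision.camera_params('top')
P=np.array([.5241,-.2394,.11]); R=np.array(p['R']);c=R@P+p['t']; s=c[:2]/c[2]; s=s*(1+p['k1']*(s@s)); print('hole predicted top px',s*[p['fx'],p['fy']]+[p['cx'],p['cy']],'m/px',c[2]/p['fx'])
E
```

```text
t: 2.9
tool_pos: [0.5031, 0.3369, 0.2313]
tcp_rot: [0.0, 0.646, 0.763, 0.0]
wrist_force: [-0.0, -0.8, 0.1]
grip_width: 0.0853
finger_force: 0.0
hole predicted top px [377.81516382 164.24659738] m/px 0.0024495174820630197
```

```bash
python3 - <<'E'
from h import *
im,d,X=cloud('wrist'); save(im,'w1.png',1)
z=X[...,2];h=(z>.125)&(z<.145)
k,l,st,c=cv2.connectedComponentsWithStats(h.astype(np.uint8))
for i in range(1,k):
    if st[i,4]>30:q=X[l==i]; print('pin',c[i].round(),q.min(0).round(4),q.max(0).round(4),st[i,4])
print(spotter.look_for('pin','wrist')[:3]); q=r.get_obs(); print(q['tool_pos'],q['q'])
E
```

```text
pin [256. 196.] [0.4924 0.3226 0.1254] [0.5156 0.346  0.1378] 645
pin [256. 273.] [0.5021 0.2416 0.125 ] [0.5318 0.2708 0.1334] 610
pin [255. 336.] [0.499  0.1652 0.125 ] [0.5587 0.1872 0.1271] 354
[{'pixel': [272.6, 69.1], 'score': 0.95}, {'pixel': [162.7, 112.1], 'score': 0.94}, {'pixel': [150.9, 197.9], 'score': 0.92}]
[0.50290289 0.33846234 0.23082964] [4.59587533e-01 3.74652910e-01 1.32531433e-01 1.32816895e+00
 8.83020118e-04 1.86166372e+00]
```

View pics/w1.png

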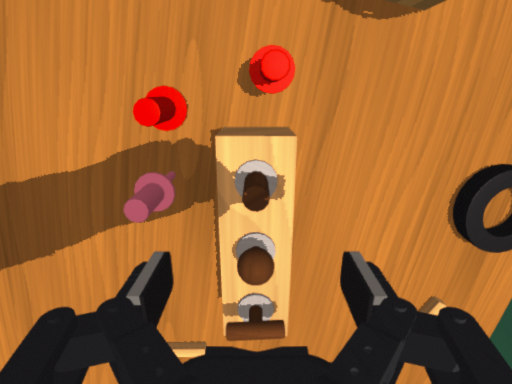

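The wrist view shows the straight pin centred at (256,190), with the look-alikes clear of the finger paths. Its handle centre is (0.504, 0.334). I'm descending and gripping.

```bash
python3 -m pendant '[0.001,-0.004,-0.025,0,0,0, 0,0,-0.025,0,0,0, 0,0,-0.025,0,0,0, 0,0,-0.025,0,0,0, 0,0,-0.025,0,0,0, 0,0,-0.009,0,0,0, 0,0,0,0,0,0]' 1 && python3 -m pendant '[0,0,0,0,0,0, 0,0,0,0,0,0, 0,0,0,0,0,0, 0,0,0,0,0,0, 0,0,0,0,0,0, 0,0,0,0,0,0]' 0 70
```

```text
t: 3.88
tool_pos: [0.5042, 0.3305, 0.0971]
tcp_rot: [-0.0, 0.647, 0.763, -0.0]
wrist_force: [0.2, -0.4, 0.8]
grip_width: 0.0857
finger_force: 0.0
t: 4.62
tool_pos: [0.5047, 0.3314, 0.098]
tcp_rot: [0.0, 0.647, 0.763, 0.001]
wrist_force: [-0.3, -0.0, 6.4]
grip_width: 0.0227
finger_force: 68.5
```

```bash
python3 -m pendant '[0,0,0.01,0,0,0, 0,0,0.02,0,0,0, 0,0,0.03,0,0,0, 0,0,0.03,0,0,0, 0,0,0.03,0,0,0, 0,0,0.02,0,0,0, 0,0,0,0,0,0, 0,0,0,0,0,0]'; python3 - <<'E'
from h import *
im,d,X=cloud('wrist'); save(im,'w2.png',1); print(r.get_obs()['tool_pos'])
im,d,X=cloud('scene'); save(im[140:300,230:430],'s2.png',3); np.savez('scene2.npz',im=im,X=X)
E
```

```text
t: 5.62
tool_pos: [0.5039, 0.3309, 0.2362]
tcp_rot: [-0.0, 0.647, 0.763, -0.001]
wrist_force: [0.2, 0.4, -1.0]
grip_width: 0.0225
finger_force: 68.6
[0.50367952 0.33075279 0.23583825]
```

View pics/s2.png

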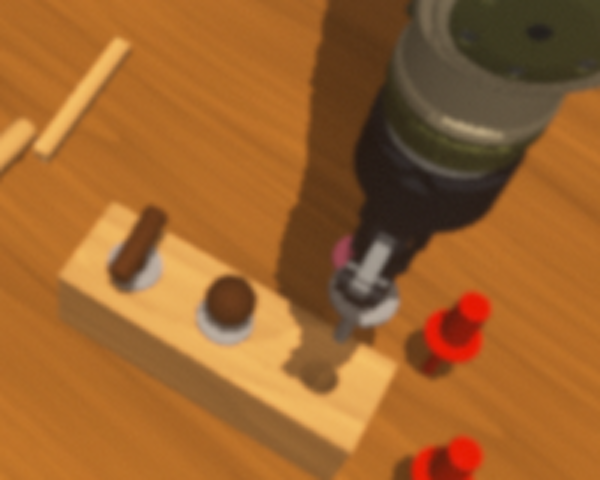

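The pin has been lifted out, with its collar at crop (365,295) and its rod tip at (343,330). I'm checking its tilt and offset.

```bash
python3 - <<'E'
from h import *
D=np.load('scene2.npz');X=D['X'];p=vision.camera_params('scene');R=np.array(p['R'])
def px(P):
    c=R@np.array(P)+p['t'];s=c[:2]/c[2];s=s*(1+p['k1']*(s@s));return (s*[p['fx'],p['fy']]+[p['cx'],p['cy']]).round(1)
for P in([.504,.334,.218],[.504,.334,.150]): q=px(P); print(q,(q-[230,140])*3)
x,y,z=np.moveaxis(X,-1,0)
for lo in np.arange(.145,.23,.008):
    m=(z>lo)&(z<lo+.008)&(abs(x-.504)<.05)&(abs(y-.334)<.05)
    if m.sum()>3:print(lo.round(3),m.sum(),x[m].min().round(4),x[m].max().round(4),y[m].min().round(4),y[m].max().round(4), np.median(X[m],0).round(4))
E
```

```text
[350.7 237.8] [362.1 293.4]
[342.9 252.1] [338.7 336.3]
0.145 4 0.5029 0.5086 0.3312 0.3382 [0.5078 0.3344 0.1505]
0.153 9 0.5052 0.509 0.3288 0.3378 [0.5078 0.3348 0.1565]
0.161 8 0.5048 0.5091 0.33 0.3384 [0.5079 0.3335 0.1645]
0.169 10 0.5047 0.5093 0.33 0.3381 [0.508  0.3343 0.1726]
0.177 7 0.5062 0.5088 0.3307 0.3375 [0.5082 0.3344 0.1796]
0.217 169 0.4868 0.5264 0.3127 0.3553 [0.516  0.3439 0.2219]
```

The pin is vertical at (0.504, 0.334), and its origin is 18 mm below the TCP. I'm carrying it over to the dispenser hole.

```bash
python3 -m pendant '[0,-0.015,0,0,0,0, 0,-0.03,0,0,0,0, 0.002,-0.045,0,0,0,0, 0.002,-0.045,0,0,0,0, 0.002,-0.045,0,0,0,0, 0.002,-0.045,0,0,0,0, 0.002,-0.045,0,0,0,0, 0.002,-0.045,0,0,0,0, 0.002,-0.045,0,0,0,0, 0.002,-0.045,0,0,0,0, 0.002,-0.045,0,0,0,0, 0.002,-0.045,0,0,0,0, 0.002,-0.04,0,0,0,0, 0,-0.025,0,0,0,0, 0,-0.015,0,0,0,0, 0,0,0,0,0,0, 0,0,0,0,0,0]'; python3 - <<'E'
from h import *
print(r.get_obs()['tool_pos'])
for n in('scene','top'):
    im,d,X=cloud(n); x,y,z=np.moveaxis(X,-1,0)
    for lo,hi in((.14,.16),(.16,.18),(.18,.205),(.21,.225)):
        m=(z>lo)&(z<hi)&(abs(x-.524)<.04)&(abs(y+.239)<.04)
        if m.sum()>3:print(n,lo,m.sum(),X[m].min(0).round(4),X[m].max(0).round(4))
    if n=='scene': save(im[90:210,80:260],'s3.png',4)
E
```

```text
t: 7.85
tool_pos: [0.5261, -0.243, 0.2373]
tcp_rot: [-0.0, 0.646, 0.763, 0.0]
wrist_force: [-0.4, 0.3, -0.1]
grip_width: 0.0224
finger_force: 68.6
[ 0.52608084 -0.24301421  0.23727517]
scene 0.14 9 [ 0.5237 -0.2407  0.1529] [ 0.5311 -0.2353  0.1598]
scene 0.16 23 [ 0.5238 -0.243   0.1603] [ 0.5327 -0.2356  0.1797]
scene 0.18 29 [ 0.5242 -0.2431  0.1808] [ 0.5323 -0.2337  0.2032]
scene 0.21 89 [ 0.5064 -0.2528  0.2184] [ 0.547  -0.2188  0.225 ]
top 0.21 81 [ 0.5039 -0.2435  0.2173] [ 0.5458 -0.2185  0.225 ]
```

View pics/s3.png

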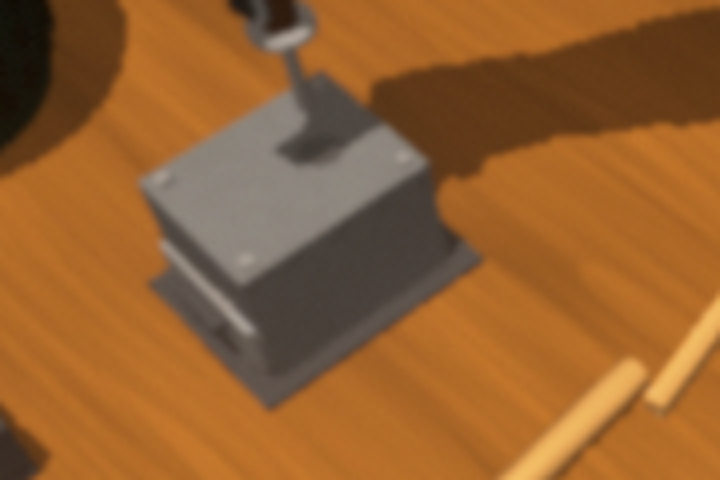

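The rod tip hangs just above the hole, at crop (308,120), and the tray face is flush. I'm descending 101 mm.

```bash
python3 -m pendant '[-0.002,0,-0.02,0,0,0, 0,0,-0.02,0,0,0, 0,0,-0.01,0,0,0, 0,0,-0.01,0,0,0, 0,0,-0.01,0,0,0, 0,0,-0.005,0,0,0, 0,0,0,0,0,0]' && python3 -m pendant '[0,0,-0.008,0,0,0, 0,0,-0.008,0,0,0, 0,0,-0.006,0,0,0, 0,0,-0.004,0,0,0, 0,0,0,0,0,0, 0,0,0,0,0,0, 0,0,0,0,0,0, 0,0,0,0,0,0]'; python3 - <<'E'
from h import *
for n in('scene','top'):
    im,d,X=cloud(n); x,y,z=np.moveaxis(X,-1,0)
    m=(z>.015)&(z<.08)&(x>.6)&(x<.72)&(abs(y+.24)<.06)
    print(n,m.sum(),np.nanpercentile(x[m],[50,95]) if m.any() else 0)
    save(im[90:210,80:260] if n=='scene' else im[90:230,300:480],n+'4.png',4)
    c=(abs(x-.524)<.04)&(abs(y+.239)<.04)&(z>.115)&(z<.13); print(np.nanmedian(X[c],0),c.sum())
E
```

```text
t: 8.82
tool_pos: [0.5242, -0.2439, 0.162]
tcp_rot: [-0.0, 0.647, 0.763, -0.0]
wrist_force: [0.6, -0.5, -2.1]
grip_width: 0.0229
finger_force: 68.6
t: 9.82
tool_pos: [0.525, -0.2444, 0.1371]
tcp_rot: [0.001, 0.647, 0.763, 0.0]
wrist_force: [-0.2, -0.5, 6.2]
grip_width: 0.0226
finger_force: 68.8
scene 1035 [0.64684457 0.68874648]
[ 0.53085115 -0.2315576   0.12399866] 107
top 688 [0.67096729 0.6900238 ]
[ 0.52093813 -0.22946731  0.12385038] 94
```

View pics/scene4.png

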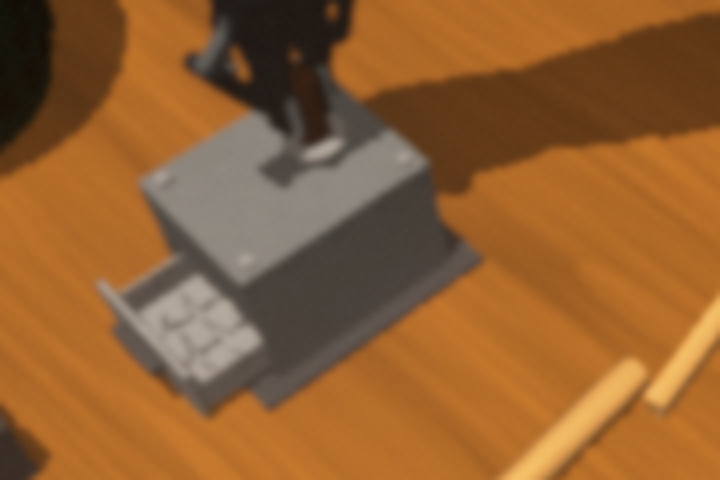

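The tray is out: its face shows at crop (150,340), at x≈0.69, about 50 mm of travel. Now I'll lift straight out and return.

```bash
python3 -m pendant '[0,0,0.01,0,0,0, 0,0,0.02,0,0,0, 0,0,0.025,0,0,0, 0,0,0.025,0,0,0, 0,0,0.016,0,0,0, 0,0,0.005,0,0,0, 0,0,0,0,0,0]' && python3 -m pendant '[0,0.015,0,0,0,0, 0,0.03,0,0,0,0, -0.002,0.045,0,0,0,0, -0.002,0.045,0,0,0,0, -0.002,0.045,0,0,0,0, -0.002,0.045,0,0,0,0, -0.002,0.045,0,0,0,0, -0.002,0.045,0,0,0,0, -0.002,0.045,0,0,0,0, -0.002,0.045,0,0,0,0, -0.002,0.045,0,0,0,0, -0.002,0.045,0,0,0,0, 0,0.04,0,0,0,0, 0,0.025,0,0,0,0, 0,0.015,0,0,0,0, 0,0,0,0,0,0, 0,0,0,0,0,0]'; python3 - <<'E'
from h import *
print(r.get_obs()['tool_pos'])
im,d,X=cloud('scene'); x,y,z=np.moveaxis(X,-1,0)
for lo,hi in((.14,.16),(.16,.18),(.18,.2),(.2,.215),(.215,.228)):
    m=(z>lo)&(z<hi)&(abs(x-.504)<.05)&(abs(y-.334)<.05)
    if m.sum()>3:print(lo,m.sum(),X[m].min(0).round(4),X[m].max(0).round(4),np.median(X[m],0).round(4))
save(im[140:300,230:430],'s5.png',3)
E
```

```text
t: 10.8
tool_pos: [0.5242, -0.2438, 0.2369]
tcp_rot: [-0.0, 0.647, 0.763, -0.0]
wrist_force: [-0.1, -0.0, -1.2]
grip_width: 0.0227
finger_force: 68.5
t: 12.92
tool_pos: [0.5041, 0.3303, 0.2371]
tcp_rot: [0.0, 0.647, 0.763, -0.0]
wrist_force: [-0.2, 0.6, -1.7]
grip_width: 0.0228
finger_force: 68.6
[0.50414797 0.33032212 0.23714816]
0.14 9 [0.5069 0.3293 0.1496] [0.5098 0.3372 0.1597] [0.5084 0.3333 0.1556]
0.16 23 [0.5032 0.3291 0.1609] [0.5099 0.3379 0.1791] [0.5087 0.334  0.1705]
0.18 7 [0.5068 0.3309 0.1809] [0.5105 0.3376 0.1888] [0.5095 0.3347 0.1816]
0.215 169 [0.4869 0.3117 0.2174] [0.5277 0.3546 0.226 ] [0.5167 0.3437 0.2231]
```

View pics/s5.png

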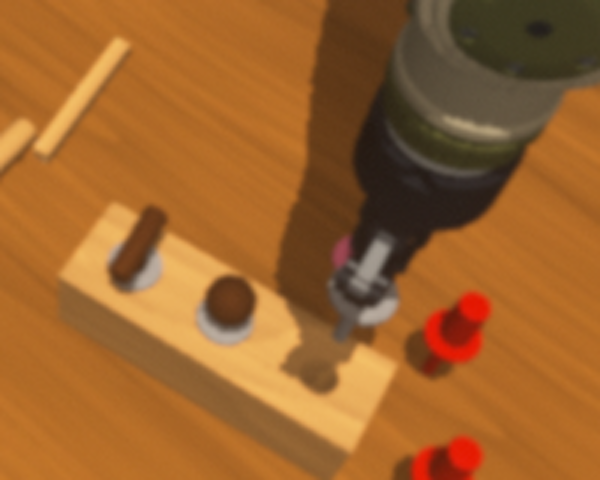

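The pin is upright above its empty hole, in the same pose as when it was lifted. I'm lowering it.

```bash
python3 -m pendant '[0,0,-0.02,0,0,0, 0,0,-0.03,0,0,0, 0,0,-0.02,0,0,0, 0,0,-0.02,0,0,0, 0,0,-0.02,0,0,0, 0,0,-0.015,0,0,0, 0,0,-0.008,0,0,0, 0,0,-0.004,0,0,0, 0,0,0,0,0,0, 0,0,0,0,0,0]'
```

```text
t: 14.22
tool_pos: [0.5047, 0.3313, 0.101]
tcp_rot: [0.0, 0.647, 0.763, 0.001]
wrist_force: [-0.5, 0.3, -1.6]
grip_width: 0.022
finger_force: 68.6
```

```bash
python3 -m pendant '[0,0,-0.001,0,0,0, 0,0,-0.001,0,0,0, 0,0,0,0,0,0, 0,0,0,0,0,0]'
```

```text
t: 14.72
tool_pos: [0.5043, 0.3311, 0.0983]
tcp_rot: [0.0, 0.647, 0.763, 0.0]
wrist_force: [-0.3, -0.3, -0.6]
grip_width: 0.0228
finger_force: 68.6
```

```bash
python3 -m pendant '[0,0,-0.001,0,0,0, 0,0,0,0,0,0, 0,0,0,0,0,0]' && python3 -m pendant '[0,0,0,0,0,0, 0,0,0,0,0,0, 0,0,0,0,0,0, 0,0,0,0,0,0, 0,0,0,0,0,0, 0,0,0,0,0,0]' 1 && python3 -m pendant '[0,0,0.02,0,0,0, 0,0,0.03,0,0,0, 0,0,0.04,0,0,0, 0,0,0.04,0,0,0, 0,0,0.03,0,0,0, 0,0,0,0,0,0, 0,0,0,0,0,0]'; python3 - <<'E'
from h import *
for n in('wrist','scene'):
    im,d,X=cloud(n); x,y,z=np.moveaxis(X,-1,0)
    for lo,hi in((.082,.088),(.10,.125),(.125,.16)):
        m=(z>lo)&(z<hi)&(abs(x-.504)<.035)&(abs(y-.334)<.035)
        if m.any():print(n,lo,m.sum(),X[m].min(0).round(4),X[m].max(0).round(4),np.median(X[m],0).round(4))
    if n=='wrist':save(im,'w6.png',1)
m=(z>.015)&(z<.08)&(x>.6)&(x<.72)&(abs(y+.24)<.06); print('tray',np.nanpercentile(x[m],95))
E
```

```text
t: 15.1
tool_pos: [0.5044, 0.3312, 0.098]
tcp_rot: [0.0, 0.647, 0.763, 0.0]
wrist_force: [-2.1, -1.4, 5.3]
grip_width: 0.0224
finger_force: 69.2
t: 15.85
tool_pos: [0.5043, 0.3311, 0.0973]
tcp_rot: [0.0, 0.647, 0.763, 0.0]
wrist_force: [0.8, -0.9, 0.2]
grip_width: 0.0856
finger_force: 0.0
t: 16.73
tool_pos: [0.5041, 0.331, 0.2565]
tcp_rot: [-0.0, 0.647, 0.763, -0.0]
wrist_force: [0.7, 0.0, -0.4]
grip_width: 0.0854
finger_force: 0.0
wrist 0.082 647 [0.4835 0.3158 0.082 ] [0.5266 0.3556 0.0878] [0.5019 0.3424 0.084 ]
wrist 0.1 132 [0.4934 0.3368 0.1   ] [0.5161 0.3459 0.1248] [0.5032 0.344  0.1129]
wrist 0.125 542 [0.4934 0.3225 0.1252] [0.5165 0.3457 0.1379] [0.5047 0.3356 0.1358]
scene 0.082 170 [0.4735 0.2993 0.082 ] [0.537  0.3579 0.0875] [0.5133 0.3357 0.0841]
scene 0.1 55 [0.5033 0.3236 0.1014] [0.5175 0.3456 0.1244] [0.5151 0.3365 0.1139]
scene 0.125 116 [0.4944 0.3233 0.1251] [0.517 0.346 0.139] [0.5079 0.3345 0.136 ]
tray 0.688841958908263
```

View pics/w6.png

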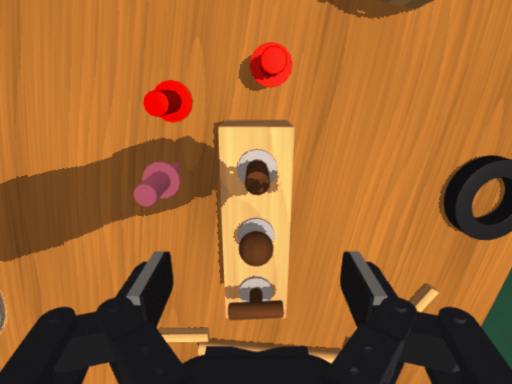

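The pin is seated upright at (257,172) with its collar flat on the stand and its top at z≈0.137. The gripper is clear and the tray is still out.

```bash
python3 -c "
from cell import ticket
print(ticket.finish_job())"
```

```text
the job is handed in; nothing more can be done
None
```

The pin released the tray, which is still out by about 50 mm; the pin is back upright and fully home in its stand hole, released, and the job is handed in (no verdict was shown).

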